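# Set and start the bench timer

### The arm

A 7-joint arm with a two-finger parallel gripper is mounted at the origin on the work surface. World frame = base frame: x ahead of the robot, y to its left, z up, the work surface at z = 0. Lengths are in m, angles in rad, forces in N, time in s.
With the tool pointing down it reaches from about 0.4 to 0.85 m from the base axis. Payload 10.4 kg.
Tool frame: the origin (TCP) lies where the fingers leave the gripper's body, on its centre line; the fingertips stand 73 mm ahead of it and the grasp point (between the pads) lies 54 mm ahead of it; z points along the fingers, y is the line along which they close (so a half turn about z gives the same grasp; the last joint's range is limited). The gripper opens to 85 mm and grips with 20 to 120 N. Pads are 22 mm wide; open, the fingers measure 114 mm over their backs; the gripper's body (76 mm by 85 mm) begins 54 mm behind the grasp point. The pads swing forward as they close: fully open they stand 13 mm farther back than shut.
Start: joints at [1.082, 0.332, -0.065, 1.46, 0.022, 1.35, -0.088], TCP at [0.281, -0.558, 0.304] pointing down, gripper open.
Joint ranges: [-2.6, 2.6], [-0.5, 2.12], [-1.47, 1.34], [0.16, 2.42], [-1.27, 4.41], [0.06, 2.06], [-2.6, 2.6]. Speed limits (rad/s): [2.22, 2.22, 2.79, 2.79, 3.14, 3.14, 3.14].

### API

Orientations are given as a unit quaternion [x, y, z, w].
In Python, from workcell import manip, camera gives the robot as it stands. The module is installed in compiled form; this text tells all that it offers.
- The arm moves only by the shell command python3 -m creep 'ROWS' [OPENING] [FORCE]. ROWS is JSON, a list of rows, each a list of 2 entries, a list of its own where there are three numbers: the shift along the tool's x, y, z in mm, then the turn about the tool's z in rad. In form: [[[tx, ty, tz], twist], ...]. A call has 1 to 5 rows; each row is the pose to reach, as a shift and turn from the pose commanded when the call began, along the tool's axes at that moment; what a row does not reach only later rows make up. A row lasts 1/12 s, in which the tool goes at most 41.7 mm and 7.16 degrees, less where a joint would pass 70% of its speed; a pose out of reach is approached as far as the arm can. A call with a gripper value outside its range is refused whole. OPENING is the opening, from 0 (shut) to 1 (fully open), set as the call begins (- or left out, the last holds). The fingers move at their own pace and stop on an object; FORCE is the grip in N (left out, the last holds). Time passes only in rows, so rows that repeat a pose let the fingers close. It gives the time, the measured TCP pose, the force, the opening and the grip force at its end, in the units of the state.
- manip.get_obs(): the state, without advancing time (a new reading comes with each control period).
- camera(name): name is "scene" or "top" or "wrist"; returns a dict with "pixels" (384x512x3 uint8, red, green, blue), "z_map" (384x512 float32, m along the optical axis (not along the pixel's ray), 0 where there is no reading), "fx", "fy", "cx", "cy" (pixels), "extrinsics" (4x4, takes a point from world to camera coordinates). Camera axes: x right, y down, z forward; pixel columns grow to the right and rows downward; lengths in m; the calibration is good to about 2 mm. The wrist camera is an equidistant fisheye: a pixel r from the principal point sees the ray r / f radians off the axis. A picture is of the moment at which its call begins.
- manip.hand_in(): hands the job in; it is judged then, once.
The state is a dict: "clock": time; "joint_pos": joint angles; "joint_velocities": joint speeds; "tau": joint torques, N m; "position": TCP position; "ee_rot": TCP orientation; "ft_force": force on the tool from outside, world axes, zero at the start; "torque": the same for the moment, N m; "grip_width": opening from 0.0 (shut) to 1.0 (fully open); "grasp_force": force on a finger pad.
Only numpy, scipy, OpenCV 4.12 (cv2) and the standard library are available. Lean on these libraries where they do the work, as an engineer would, in place of code of your own. Each camera call takes 0.05 s, during which the arm holds its last target. There are 200 camera calls.

### The job

On the electronics bench stands a light black timer box, free on its feet, with a stiff bar-shaped dial and a push button on top. Press the box down firmly but gently, with about 10 to 15 N, while you turn its dial clockwise until the white pointer points at the raised tab on the ring around it; the box must not spin or slide away from its place. Then press the round button fully in to start it, let go of everything, and leave the jar, the spool and the meter alone.

Things in the scene. Friction and masses are not known exactly. Their poses are not given: they have to be found in the camera images.
- table: the level plywood bench top, its upper face at height 0. Box weight and press together must not load it with over 30 N: press the box with 10 to 15 N, never over 24 N
- timer: loose black timer box, 120 (own x) x 190 (own y) x 50 mm, 0.37 to 0.51 kg with all it carries, on four feet 4 mm high at own x +-42, y +-58 mm; top face 54 mm above the bench. Origin at the centre of its underside on the bench, z up. Dial axis vertical at own x 0, y +28 mm. The stiff dial spins the whole box unless it is pressed down with about 7 N or more
- corner (a point): upper corner of the timer box at own x +60, y -95 mm, 54 mm above the bench
- dial_axis (a point): point on the dial's axis, 59 mm above the bench, on its 38 mm radius skirt; x axis along the bar to the pointer, z up. Above sits the dial's cap: a 28 mm radius flange that takes the fingertips pressing down, its top 66 to 74 mm above the bench (varies unseen: find by touch; it does not give), and on the flange a bar 46 mm long, 16 mm wide (grasp across these), 30 mm high
- pointer_tip (a point): outer end of the white pointer line on the dial's skirt, 38 mm from the dial's axis, 59 mm above the bench; it lies in line with the bar, at one end of it. A second white line on the bar's top is on the same side
- tab_tip (a point): inner upper edge of the small raised steel tab (12 x 6 x 9 mm) on the ring around the dial, 40 mm from the dial's axis, 63 mm above the bench. The ring is stiff and stays where it is set
- dial (a joint): angle of the dial in rad, grows as it is turned clockwise seen from above, range 0 to 2.2. At 0 the pointer points along the box's own +y, at 1.57 along its own +x. It has steady dry friction of 0.30 N m and stays where it is left
- marker (a joint): angle of the ring with the tab in rad, with the same zero and direction as the dial: pointer and tab are in line when both angles are equal
- start_top (a point): centre of the top of the round push button, 13 mm radius, in a collar of 21 mm radius, at own x 0, y -62 mm of the box; 76 mm above the bench when out
- start (a joint): how far the button is pressed, m: 0 out, 0.006 fully in, then a hard stop; a spring brings it back. It begins to move at 1.5 N and is fully in at 5 N
- spool: bystander: solder spool, 64 mm across, 40 mm high, origin at the centre of its underside
- jar: bystander: white jar with green lid, 68 mm across, 95 mm high, origin at the centre of its underside
- meter: bystander: red hand-held meter lying flat, 90 (own x) x 180 (own y) x about 44 mm, origin at the centre of its underside
There are look-alikes about, which are no part of the job. What is shaped like the timer but orange or yellow is not meant.

How it is judged:
By the outcome, as a careful person would: the job done as asked, in the order asked, and still so for the second after the job is handed in, with the robot touching nothing.
It also fails if it takes over 67 s, if anything falls off the work surface, if the arm or the gripper's body presses on something with over 40 N, if the wrist force passes 120 N, or if a joint passes its speed limit or range.

## Working session

There is one attempt and no reset: what is moved stays moved. The work goes in short steps, Python scripts to look and compute and a shell command to move; the robot and the scene stay as the last step left them, time stands still between calls to the robot, and variables do not carry over. Pictures are saved under pics/ and viewed, at most 10 in all, crops included, and the job is handed in when it is done.

```bash
mkdir -p pics; cat > h.py <<'E'
import numpy as np, cv2
from workcell import manip, camera
def ray(c,u,v):
    E=np.array(c["extrinsics"]);R=E[:3,:3];t=E[:3,3]
    d=np.array([(u-c["cx"])/c["fx"],(v-c["cy"])/c["fy"],1.0])
    return -R.T@t, R.T@d
def onz(c,u,v,z):
    o,d=ray(c,u,v); return o+d*(z-o[2])/d[2]
def proj(c,p):
    E=np.array(c["extrinsics"]);q=E[:3,:3]@np.array(p)+E[:3,3]
    return c["cx"]+c["fx"]*q[0]/q[2], c["cy"]+c["fy"]*q[1]/q[2]
E
python3 - <<'E'
from h import *
import pickle
c={n:camera(n) for n in("top","scene")}
pickle.dump(c,open("c0.pkl","wb"))
im=np.vstack([cv2.resize(c[n]["pixels"][:,:,::-1],(800,600))[:, :] for n in c])
cv2.imwrite("pics/top0.png",im[:600]);cv2.imwrite("pics/scene0.png",im[600:])
o=manip.get_obs();print(o)
for n in c: print(n,c[n]["fx"],c[n]["cx"],c[n]["cy"],np.round(c[n]["extrinsics"],3).tolist())
E
```

```text
{'clock': 0.1, 'joint_pos': array([ 1.08242032,  0.33280802, -0.0646696 ,  1.46085472,  0.02159727,
        1.34994115, -0.08848189]), 'joint_velocities': array([-0.00039339, -0.00112385,  0.00040874, -0.00398017, -0.00218246,
        0.00096415, -0.00066317]), 'tau': array([ 1.21929843e-03, -6.26744556e+01,  4.90115513e-02, -3.92433393e+01,
        1.61982793e-02,  6.92737973e-03, -9.41688404e-05]), 'position': array([ 0.28056905, -0.55820196,  0.30319702]), 'ee_rot': array([ 9.73002810e-01,  2.30792326e-01, -1.84992428e-04, -6.31544765e-04]), 'ft_force': array([ 0.19565646, -0.16492776,  0.73160285]), 'torque': array([0.00990511, 0.05726542, 0.00225416]), 'grasp_force': 0.0, 'grip_width': 0.9948797761860517}
top 403.9869167934099 253.95318344470124 182.54695693312186 [[0.024, -1.0, 0.018, 0.01], [-0.99, -0.027, -0.137, 0.539], [0.138, -0.015, -0.99, 1.11], [0.0, 0.0, 0.0, 1.0]]
scene 354.4143168140785 258.42658266515394 190.6290043270463 [[-0.822, 0.57, 0.007, 0.422], [0.435, 0.635, -0.639, -0.201], [-0.368, -0.522, -0.769, 1.061], [0.0, 0.0, 0.0, 1.0]]
```

View pics/top0.png

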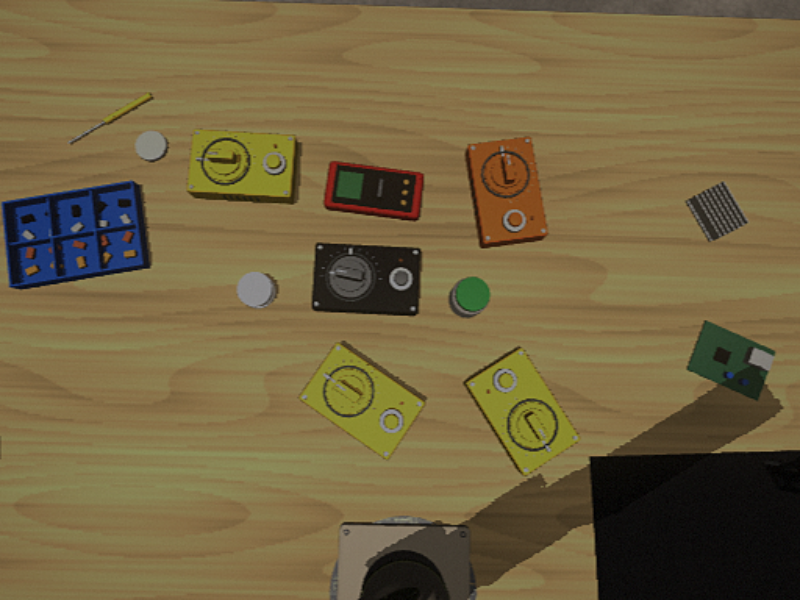

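View pics/scene0.png

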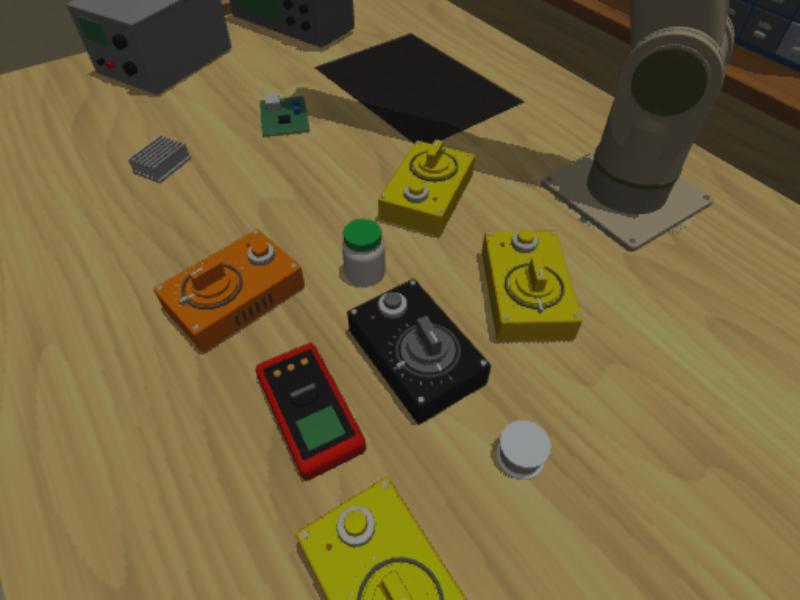

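The top view shows five timer-shaped boxes: black at (367,279), orange at (507,190), and yellow at (243,165), (362,400) and (520,410). Only the black one fits. Its pointer faces left (own +y) and its tab is at about (351,250). I'll confirm this in a crop.

```bash
python3 - <<'E'
from h import *
import pickle
c=pickle.load(open("c0.pkl","rb"));t=c["top"];s=c["scene"]
g=t["pixels"]
# box top face outline: dark mask, near (235,178) in raw pix
hsv=cv2.cvtColor(g,cv2.COLOR_RGB2HSV)
m=((g.max(2)<60)).astype(np.uint8); m[:, :190]=0;m[:,280:]=0;m[:145]=0;m[210:]=0
m=cv2.morphologyEx(m,cv2.MORPH_CLOSE,np.ones((9,9)))
m=cv2.morphologyEx(m,cv2.MORPH_OPEN,np.ones((5,5)))
k=max(cv2.findContours(m,0,1)[0],key=cv2.contourArea)
r=cv2.minAreaRect(k);print(r)
b=cv2.boxPoints(r);print([np.round(onz(t,*p,.054),4)[:2].tolist() for p in b])
a=cv2.resize(g[140:212,190:280][:,:,::-1],None,fx=6,fy=6,interpolation=cv2.INTER_CUBIC)
u0,v0=int(345*.64),int(275*.64)
d=cv2.resize(s["pixels"][170:275,215:320][:,:,::-1],(430,432),interpolation=cv2.INTER_CUBIC)
im=np.clip(cv2.hconcat([a[:, :],d]).astype(float)*1.8,0,255)
print(im.shape);im=im[:, :]
cv2.imwrite("pics/crop.png",cv2.resize(im,None,fx=.8,fy=.8))
E
```

```text
((234.22569274902344, 178.48629760742188), (67.61553192138672, 43.595542907714844), 2.8624050617218018)
[[0.4873, 0.1749], [0.6106, 0.1741], [0.6062, -0.0165], [0.4828, -0.0128]]
(432, 970, 3)[ WARN:0@0.524] global loadsave.cpp:1063 imwrite_ Unsupported depth image for selected encoder is fallbacked to CV_8U.
```

View pics/crop.png

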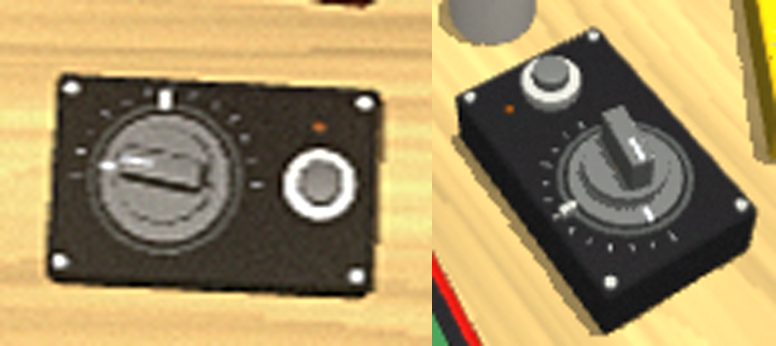

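The crop confirms the black timer: pointer tip near (107,166), raised tab near (165,98), button in its white collar at (320,183). Next I'll compute the box pose and the angles.

```bash
python3 - <<'E'
from h import *
import pickle
c=pickle.load(open("c0.pkl","rb"))
t=c["top"];g=t["pixels"];s=c["scene"]
sub=g[140:212,190:280].min(2)
n,l,st,ce=cv2.connectedComponentsWithStats((sub>95).astype(np.uint8))
for i in range(1,n):
    if 2<=st[i,4]<400:
        u,v=ce[i]+[190,140]; print(st[i].tolist(),np.round([u,v],1),"z54",onz(t,u,v,.054)[:2].round(4),"z60",onz(t,u,v,.06)[:2].round(4),"z63",onz(t,u,v,.063)[:2].round(4))
# collar depth points, button/dial heights from z_map, both cams
def cloud(c):
    v,u=np.mgrid[:384,:512];z=c["z_map"];E=np.array(c["extrinsics"])
    p=np.stack([(u-c["cx"])/c["fx"]*z,(v-c["cy"])/c["fy"]*z,z],-1)
    return (p-E[:3,3])@E[:3,:3]
for n in c:
    P=cloud(c[n]).reshape(-1,3);P=P[c[n]["z_map"].ravel()>0]
    B=P[(abs(P[:,0]-.547)<.09)&(abs(P[:,1]-.08)<.12)]
    q=B[(B[:,2]>.045)&(B[:,2]<.062)]
    print(n,"topface z",np.median(q[:,2]),cv2.minAreaRect(q[:,:2].astype(np.float32)))
    bar=B[(B[:,2]>.088)];print(len(bar),bar[:,2].max() if len(bar) else 0,cv2.minAreaRect(bar[:,:2].astype(np.float32)) if len(bar)>3 else 0)
    bt=B[(B[:,2]>.068)&(B[:,1]<.05)];print("btn",len(bt),bt.mean(0) if len(bt) else 0)
E
```

```text
[13, 17, 3, 2, 5] [204.2 157.6] z54 [0.6034 0.1663] z60 [0.6022 0.1657] z63 [0.6016 0.1653]
[33, 19, 2, 4, 7] [223.6 160.3] z54 [0.5972 0.1116] z60 [0.5961 0.1112] z63 [0.5955 0.1111]
[74, 20, 4, 3, 7] [265.6 160.9] z54 [ 0.5989 -0.0067] z60 [ 0.5977 -0.0065] z63 [ 0.5972 -0.0063]
[59, 31, 15, 15, 96] [256.1 178.3] z54 [0.5485 0.0188] z60 [0.5476 0.0189] z63 [0.5472 0.019 ]
[25, 32, 7, 3, 10] [218.3 173.1] z54 [0.5603 0.1251] z60 [0.5594 0.1247] z63 [0.5589 0.1244]
[21, 34, 3, 2, 4] [212.  174.2] z54 [0.5566 0.1426] z60 [0.5556 0.1421] z63 [0.5552 0.1418]
[11, 53, 3, 3, 6] [201.8 193.8] z54 [0.5007 0.1687] z60 [0.5001 0.168 ] z63 [0.4997 0.1677]
[73, 56, 3, 3, 6] [263.8 197.2] z54 [ 0.4959 -0.004 ] z60 [ 0.4953 -0.0037] z63 [ 0.495  -0.0036]
top topface z 0.05515619489968362 ((0.5492702722549438, 0.08222311735153198), (0.19013933837413788, 0.12064051628112793), 88.66055297851562)
116 0.10895384845707538 ((0.5497339367866516, 0.10976235568523407), (0.045463066548109055, 0.016035879030823708), 79.57630920410156)
btn 99 [0.5476669  0.01959937 0.07419179]
scene topface z 0.05438687000904461 ((0.5483265519142151, 0.0800403282046318), (0.19086426496505737, 0.1205361932516098), 88.25814819335938)
199 0.10664687136356167 ((0.5492178797721863, 0.10813587158918381), (0.04604325816035271, 0.016112733632326126), 80.02471160888672)
btn 99 [0.54782779 0.02032921 0.07512423]
```

```bash
R='python3 -m creep'
python3 -m creep '[[[30,-26.4,0],0],[[60,-52.8,0],0],[[90,-79.2,0],0],[[120,-105.6,0],0],[[150,-132,0],0]]' 0.5 60
python3 -m creep '[[[30,-26.4,0],0],[[60,-52.8,0],0],[[90,-79.2,0],0],[[120,-105.6,0],0],[[150,-132,0],0]]'
python3 -m creep '[[[30,-26.4,0],0],[[60,-52.8,0],0],[[90,-79.2,0],0],[[120,-105.6,0],0],[[150,-132,0],0]]'
python3 -m creep '[[[30,-26.4,0],-0.12],[[60,-52.8,10],-0.24],[[90,-79.2,20],-0.36],[[90,-79.2,30],-0.48],[[90,-79.2,40],-0.6]]'
```

```text
clock: 0.52
position: [0.3557, -0.3712, 0.3036]
ee_rot: [0.973, 0.231, -0.0, -0.0]
ft_force: [1.6, 0.2, 0.4]
grip_width: 0.504
grasp_force: 0.0
clock: 0.93
position: [0.4303, -0.1859, 0.3038]
ee_rot: [0.973, 0.231, -0.0, 0.0]
ft_force: [1.4, 0.0, -0.5]
grip_width: 0.505
grasp_force: 0.0
clock: 1.35
position: [0.5051, -0.0006, 0.3039]
ee_rot: [0.973, 0.231, 0.0, 0.0]
ft_force: [1.3, -1.1, -0.8]
grip_width: 0.503
grasp_force: 0.0
clock: 1.77
position: [0.5496, 0.1119, 0.2629]
ee_rot: [0.859, 0.513, -0.0, -0.001]
ft_force: [0.3, -2.1, -0.5]
grip_width: 0.5
grasp_force: 0.0
```

```bash
python3 -m creep '[[[-2.6,1.4,15],-0.11],[[-2.6,1.4,30],-0.22],[[-2.6,1.4,45],-0.315],[[-2.6,1.4,50],-0.315],[[-2.6,1.4,50],-0.315]]'
python3 - <<'E'
from h import *
import pickle
c={n:camera(n) for n in("top","scene","wrist")};pickle.dump(c,open("c1.pkl","wb"))
w=c["wrist"];print(w["fx"],w["cx"],w["cy"],np.round(w["extrinsics"],4).tolist())
o=manip.get_obs();print(o["position"],o["joint_pos"],o["ft_force"])
cv2.imwrite("pics/w1.png",cv2.resize(np.clip(w["pixels"][:,:,::-1]*1.5,0,255).astype(np.uint8),(800,600)))
E
```

```text
clock: 2.18
position: [0.5491, 0.1054, 0.2125]
ee_rot: [0.772, 0.636, -0.001, -0.001]
ft_force: [-0.6, 0.5, 0.2]
grip_width: 0.496
grasp_force: 0.0
297.3186396354542 256.79213067075176 183.19443607631877 [[0.9812, -0.1928, 0.0004, -0.5192], [-0.1862, -0.9472, 0.261, 0.1932], [-0.0499, -0.2562, -0.9653, 0.3463], [0.0, 0.0, 0.0, 1.0]]
[0.5500791  0.10591383 0.21480764] [ 0.35222256  0.34929151 -0.74412373  1.7165542   0.25437149  1.17395345
 -0.65332095] [ 0.96568496 -0.38027919 -0.08994749]
```

View pics/w1.png

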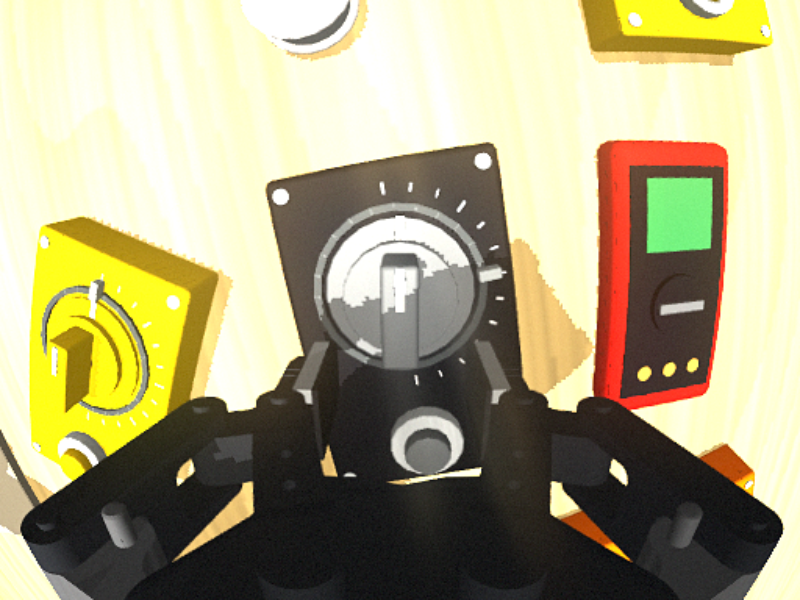

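The wrist view shows the bar centred between the fingers at about (400,310), with the pointer up at (400,220) and the tab at (490,272). I'll refine the centring along the bar.

```bash
cat >> h.py <<'E'
def cloud(c,fish=False):
    v,u=np.mgrid[:384,:512];z=c["z_map"].astype(float);E=np.array(c["extrinsics"])
    x=(u-c["cx"])/c["fx"];y=(v-c["cy"])/c["fy"]
    if fish:
        r=np.hypot(x,y)+1e-9;k=np.tan(np.minimum(r,1.4))/r;x=x*k;y=y*k
    p=np.stack([x*z,y*z,z],-1)
    return (p-E[:3,3])@E[:3,:3]
def report(c,n,cx=.549,cy=.108):
    P=cloud(c,n=="wrist");g=c["pixels"].astype(int)
    ok=(c["z_map"]>0)&(np.hypot(P[...,0]-cx,P[...,1]-cy)<.032)&(P[...,2]>.09)&(P[...,2]<.115)
    b=P[ok]
    if len(b)>10: print(n,"bar",len(b),np.median(b[:,2]).round(4),[np.round(q,4) for q in cv2.minAreaRect(b[:,:2].astype(np.float32))])
    r=np.hypot(P[...,0]-cx,P[...,1]-cy)
    print("  flange z",np.median(P[(r>.019)&(r<.026)&(P[...,2]<.085)&(P[...,2]>.055)][:,2]).round(4))
    t=(g.min(2)>(150 if n=="wrist" else 95))&(r>.041)&(r<.053)&(P[...,2]>.05)&(P[...,2]<.075)
    k,l,st,ce=cv2.connectedComponentsWithStats(t.astype(np.uint8))
    for i in range(1,k):
        if st[i,4]>4:
            q=P[l==i];print("  tab?",st[i,4],q.mean(0).round(4),"az",np.degrees(np.arctan2(q[:,1].mean()-cy,q[:,0].mean()-cx)).round(1))
E
python3 - <<'E'
from h import *
import pickle
c=pickle.load(open("c1.pkl","rb"))
for n in ("scene","wrist","top"): report(c[n],n)
w=c["wrist"];P=cloud(w,True)
B=(P[...,2]>.05)&(P[...,2]<.06)&(np.abs(P[...,0]-.549)<.07)&(np.abs(P[...,1]-.08)<.11)
for _ in range(3): camera("top");o=manip.get_obs();print(o["position"])
E
```

```text
scene bar 188 0.1023 [array([0.5491, 0.1077]), array([0.0457, 0.0158]), np.float64(79.5899)]
  flange z 0.073
wrist bar 1686 0.1022 [array([0.5496, 0.1098]), array([0.0458, 0.0158]), np.float64(79.0509)]
  flange z 0.0724
  tab? 5 [0.5865 0.1442 0.0538] az 44.0
  tab? 37 [0.5954 0.1105 0.0627] az 3.1
  tab? 5 [0.5484 0.057  0.0544] az -90.7
  flange z nan
[0.5501297  0.10593398 0.21492197]
[0.55014046 0.1058996  0.21488976]
[0.55008427 0.1058598  0.21477314]
  return _methods._mean(a, axis=axis, dtype=dtype,
  ret = ret.dtype.type(ret / rcount)
```

```bash
python3 -m creep '[[[2.9,-1.2,15],0],[[2.9,-1.2,35],0],[[2.9,-1.2,52],0],[[2.9,-1.2,62],0],[[2.9,-1.2,62],0]]' 0.5
python3 -m creep '[[[0,0,0],0],[[0,0,0],0],[[0,0,0],0],[[0,0,0],0],[[0,0,0],0]]' 0.3 20
python3 -m creep '[[[0,0,0],0],[[0,0,0],0],[[0,0,0],0],[[0,0,0],0],[[0,0,0],0]]' 0.1 20
```

```text
clock: 2.9
position: [0.5483, 0.1085, 0.1503]
ee_rot: [0.771, 0.637, -0.001, -0.001]
ft_force: [-0.3, -0.0, 0.6]
grip_width: 0.5
grasp_force: 0.0
clock: 3.32
position: [0.5494, 0.1088, 0.1525]
ee_rot: [0.771, 0.637, 0.0, 0.0]
ft_force: [-0.3, -0.1, 0.3]
grip_width: 0.302
grasp_force: 0.0
clock: 3.73
position: [0.5494, 0.1088, 0.1524]
ee_rot: [0.771, 0.637, 0.0, 0.0]
ft_force: [-0.5, -0.4, 5.3]
grip_width: 0.188
grasp_force: 25.9
```

```bash
python3 -m creep '[[[0,0,0],0],[[0,0,0],0],[[0,0,0],0]]' 0.1 50
python3 -m creep '[[[0,0,0.5],0],[[0,0,0.5],0],[[0,0,0.5],0]]'
```

```text
clock: 3.98
position: [0.5494, 0.1088, 0.1524]
ee_rot: [0.771, 0.637, 0.0, 0.0]
ft_force: [-0.3, -0.9, 6.6]
grip_width: 0.17
grasp_force: 53.3
clock: 4.23
position: [0.5495, 0.1088, 0.1524]
ee_rot: [0.771, 0.637, 0.0, 0.0]
ft_force: [-2.6, -1.3, 12.0]
grip_width: 0.173
grasp_force: 54.1
```

```bash
python3 -m creep '[[[0,0,0],0.03],[[0,0,0],0.06],[[0,0,0],0.09],[[0,0,0],0.12],[[0,0,0],0.15]]'
python3 -c "
from h import *
o=manip.get_obs();print(o['position'],o['ft_force'],o['torque'],o['joint_pos'])"
```

```text
clock: 4.65
position: [0.5495, 0.1089, 0.1524]
ee_rot: [0.817, 0.577, 0.0, 0.001]
ft_force: [-1.4, -1.8, 9.8]
grip_width: 0.174
grasp_force: 54.0
[0.5494969  0.10886986 0.15238319] [-1.36672749 -1.75682272  9.79963711] [-0.41439231  0.60472387  0.35404329] [ 0.2993134   0.41445112 -0.69215464  1.77540838  0.30022295  1.0584067
 -0.84132405]
```

```bash
python3 -m creep '[[[0,0,0.2],0.03],[[0,0,0.2],0.07],[[0,0,0.2],0.11],[[0,0,0.2],0.15],[[0,0,0.2],0.19]]'
python3 -m creep '[[[0,0,0],0.04],[[0,0,0],0.08],[[0,0,0],0.12],[[0,0,0],0.16],[[0,0,0],0.2]]'
python3 - <<'E'
from h import *
c=camera("scene");P=cloud(c);q=P[(abs(P[...,0]-.547)<.09)&(abs(P[...,1]-.08)<.12)&(P[...,2]>.045)&(P[...,2]<.062)]
print(cv2.minAreaRect(q[:,:2].astype(np.float32)))
o=manip.get_obs();print(o['position'],o['ft_force'],o['torque'])
E
```

```text
clock: 5.07
position: [0.5496, 0.1089, 0.1524]
ee_rot: [0.868, 0.497, 0.0, 0.001]
ft_force: [-2.8, -2.8, 12.8]
grip_width: 0.177
grasp_force: 54.2
clock: 5.48
position: [0.5496, 0.1088, 0.1524]
ee_rot: [0.913, 0.407, 0.001, 0.001]
ft_force: [-2.7, -1.9, 12.5]
grip_width: 0.177
grasp_force: 54.2
((0.5485193729400635, 0.08068987727165222), (0.1902971714735031, 0.12000247091054916), 88.70027160644531)
[0.54958908 0.10884348 0.15236958] [-3.33844729 -1.26800002 12.18957453] [-0.3713914   0.66037693  0.33639232]
```

```bash
python3 -m creep '[[[0,0,0],0.05],[[0,0,0],0.1],[[0,0,0],0.15],[[0,0,0],0.2],[[0,0,0],0.25]]'
python3 -m creep '[[[0,0,0],0.05],[[0,0,0],0.1],[[0,0,0],0.15],[[0,0,0],0.2],[[0,0,0],0.25]]'
```

```text
clock: 5.95
position: [0.5497, 0.1088, 0.1524]
ee_rot: [0.957, 0.29, 0.001, 0.0]
ft_force: [-2.3, -2.2, 12.1]
grip_width: 0.176
grasp_force: 54.1
clock: 6.37
position: [0.5497, 0.1087, 0.1524]
ee_rot: [0.986, 0.168, 0.001, 0.0]
ft_force: [-3.0, -2.4, 12.2]
grip_width: 0.174
grasp_force: 54.1
```

```bash
python3 -m creep '[[[0,0,0],0.05],[[0,0,0],0.1],[[0,0,0],0.15],[[0,0,0],0.2],[[0,0,0],0.2]]'
python3 - <<'E'
from h import *
c={n:camera(n) for n in("scene","wrist","top")}
for n in ("scene","wrist"): report(c[n],n,.5495,.109)
P=cloud(c["scene"]);q=P[(abs(P[...,0]-.547)<.09)&(abs(P[...,1]-.08)<.12)&(P[...,2]>.045)&(P[...,2]<.062)]
print(cv2.minAreaRect(q[:,:2].astype(np.float32)))
w=cv2.resize(c["wrist"]["pixels"][100:260,160:360],None,fx=2.6,fy=2.6,interpolation=cv2.INTER_CUBIC)
u,v=map(int,proj(c["scene"],(.5495,.109,.06)))
s=cv2.resize(c["scene"]["pixels"][v-45:v+45,u-40:u+40][:,:,::-1].copy(),(270,416),interpolation=cv2.INTER_CUBIC)
cv2.imwrite("pics/a2.png",cv2.hconcat([w[:416,:,::-1].copy(),np.clip(s*1.8,0,255).astype(np.uint8)]))
E
```

```text
clock: 6.78
position: [0.5497, 0.1087, 0.1524]
ee_rot: [0.998, 0.069, 0.001, 0.0]
ft_force: [-2.2, -2.6, 11.1]
grip_width: 0.178
grasp_force: 54.0
scene bar 187 0.1028 [array([0.5582, 0.1095]), array([0.0281, 0.043 ]), np.float64(9.1603)]
  flange z 0.0726
wrist bar 4439 0.1023 [array([0.55, 0.11]), array([0.0425, 0.0406]), np.float64(50.4679)]
  flange z 0.0724
  tab? 6 [0.5999 0.1219 0.0536] az 14.3
  tab? 76 [0.5967 0.1096 0.0625] az 0.7
  tab? 8 [0.5949 0.1343 0.0537] az 29.1
  tab? 8 [0.5995 0.0949 0.054 ] az -15.8
  tab? 13 [0.5865 0.1449 0.0536] az 44.1
  tab? 9 [0.5939 0.0827 0.0538] az -30.7
  tab? 8 [0.5765 0.1535 0.0541] az 58.7
  tab? 10 [0.5851 0.0723 0.054 ] az -45.8
  tab? 7 [0.5745 0.064  0.0541] az -60.9
  tab? 11 [0.5509 0.1606 0.0538] az 88.5
  tab? 5 [0.5616 0.0593 0.0535] az -76.3
  tab? 8 [0.5484 0.058  0.0537] az -91.3
((0.5484337210655212, 0.08035149425268173), (0.1903500109910965, 0.11978773027658463), 88.58474731445312)
```

View pics/a2.png

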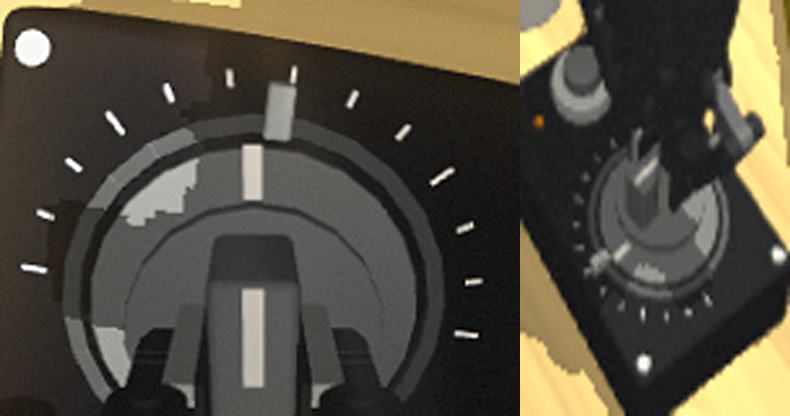

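The wrist crop shows the pointer line at (252,172) and the tab at (280,110), so a small clockwise turn remains. I'll measure it precisely.

```bash
cat > ang.py <<'E'
from h import *
def ang(c,cen):
    P=cloud(c,True);g=c["pixels"].astype(int).min(2);d=P[...,:2]-cen;r=np.hypot(d[...,0],d[...,1]);az=np.degrees(np.arctan2(d[...,1],d[...,0]))
    # cast pixels on planes at known heights instead of noisy depth
    E=np.array(c["extrinsics"]);R=E[:3,:3];o=-R.T@E[:3,3]
    v,u=np.mgrid[:384,:512];x=(u-c["cx"])/c["fx"];y=(v-c["cy"])/c["fy"];rr=np.hypot(x,y)+1e-9;s=np.sin(rr)/rr
    D=np.stack([x*s,y*s,np.cos(rr)],-1)@R
    def pl(z): return (o+D*((z-o[2])/D[...,2])[...,None])[...,:2]-cen
    out=[]
    for nm,z,a,b,th,az0 in (("pointer",.059,.029,.0375,150,None),("tab",.063,.041,.052,95,None)):
        q=pl(z);rq=np.hypot(q[...,0],q[...,1]);aq=np.degrees(np.arctan2(q[...,1],q[...,0]))
        m=(rq>a)&(rq<b)&(g>th)&(abs(aq-2)<25)
        if nm=="tab": m&=(P[...,2]>.059)
        k,l,st,ce=cv2.connectedComponentsWithStats(m.astype(np.uint8))
        for i in range(1,k):
            if st[i,4]>12: print(nm,st[i,4],"az",aq[l==i].mean().round(2),"r",rq[l==i].mean().round(4),"az range",aq[l==i].min().round(1),aq[l==i].max().round(1))
E
python3 - <<'E'
from ang import *
c=camera("wrist")
for cen in ([.5497,.1093],[.5495,.1085]): print(cen);ang(c,np.array(cen))
E
```

```text
[0.5497, 0.1093]
pointer 107 az 8.65 r 0.0335 az range 5.4 12.1
tab 211 az 1.6 r 0.0465 az range -2.0 5.5
[0.5495, 0.1085]
pointer 108 az 9.99 r 0.0333 az range 6.8 13.4
tab 209 az 2.57 r 0.0466 az range -0.9 6.5
```

```bash
python3 -m creep '[[[0,0,0],0.04],[[0,0,0],0.08],[[0,0,0],0.115],[[0,0,0],0.125],[[0,0,0],0.125]]'
python3 - <<'E'
from ang import *
c=camera("wrist")
for cen in ([.5497,.1093],[.5495,.1085]): print(cen);ang(c,np.array(cen))
E
```

```text
clock: 7.4
position: [0.5497, 0.1087, 0.1523]
ee_rot: [1.0, 0.008, 0.001, 0.0]
ft_force: [-1.1, -2.8, 11.6]
grip_width: 0.173
grasp_force: 54.0
[0.5497, 0.1093]
pointer 103 az 2.32 r 0.0335 az range -0.7 5.7
tab 200 az 1.59 r 0.0466 az range -1.7 5.0
[0.5495, 0.1085]
pointer 102 az 3.68 r 0.0332 az range 0.9 7.1
tab 207 az 2.55 r 0.0465 az range -0.6 6.2
```

```bash
python3 -m creep '[[[0,0,0],0.016],[[0,0,0],0.016],[[0,0,0],0.016]]'
python3 - <<'E'
from ang import *
c=camera("wrist")
for cen in ([.5497,.1093],[.5495,.1085]): print(cen);ang(c,np.array(cen))
E
```

```text
clock: 7.7
position: [0.5497, 0.1086, 0.1524]
ee_rot: [1.0, -0.0, 0.001, 0.0]
ft_force: [-1.9, -3.1, 11.7]
grip_width: 0.178
grasp_force: 54.1
[0.5497, 0.1093]
pointer 99 az 1.31 r 0.0336 az range -1.6 4.4
tab 201 az 1.42 r 0.0466 az range -1.8 5.0
[0.5495, 0.1085]
pointer 98 az 2.68 r 0.0333 az range -0.0 5.8
tab 206 az 2.37 r 0.0465 az range -0.7 6.1
```

Aligned to within about 0.3°. I'll release, lift and check.

```bash
python3 -m creep '[[[0,0,0],0],[[0,0,0],0],[[0,0,0],0],[[0,0,0],0],[[0,0,0],0]]' 0.45 20
python3 -m creep '[[[0,0,-10],0],[[0,0,-30],0],[[0,0,-60],0],[[0,0,-70],0],[[0,0,-70],0]]'
python3 - <<'E'
from ang import *
c=camera("wrist");s=camera("scene");t=camera("top")
for cen in ([.5497,.1093],[.5495,.1085]): print(cen);ang(c,np.array(cen))
report(c,"wrist",.5496,.109);report(s,"scene",.5496,.109)
P=cloud(s);q=P[(abs(P[...,0]-.547)<.09)&(abs(P[...,1]-.08)<.12)&(P[...,2]>.045)&(P[...,2]<.062)]
print(cv2.minAreaRect(q[:,:2].astype(np.float32)))
for n,k in(("wrist",c),("scene",s)):
    P=cloud(k,n=="wrist");b=P[(P[...,2]>.070)&(P[...,2]<.08)&(np.hypot(P[...,0]-.548,P[...,1]-.019)<.02)]
    print(n,"btn",len(b),b.mean(0) if len(b) else 0)
print(manip.get_obs()["position"],manip.get_obs()["ee_rot"],manip.get_obs()["ft_force"])
E
```

```text
clock: 8.17
position: [0.5489, 0.1088, 0.1509]
ee_rot: [1.0, -0.0, -0.0, 0.0]
ft_force: [-0.0, 0.2, 1.0]
grip_width: 0.449
grasp_force: 0.0
clock: 8.58
position: [0.5505, 0.1093, 0.225]
ee_rot: [1.0, -0.0, 0.003, -0.0]
ft_force: [-0.2, -0.7, -0.0]
grip_width: 0.452
grasp_force: 0.0
[0.5497, 0.1093]
pointer 55 az 0.59 r 0.0333 az range -2.5 3.8
tab 96 az 1.43 r 0.0463 az range -1.7 4.8
[0.5495, 0.1085]
pointer 50 az 1.98 r 0.0331 az range -0.9 5.3
tab 98 az 2.39 r 0.0464 az range -0.6 5.9
wrist bar 1514 0.1023 [array([0.5501, 0.11  ]), array([0.0455, 0.0159]), np.float64(0.1786)]
  flange z 0.0725
  tab? 5 [0.5998 0.1218 0.0532] az 14.3
  tab? 37 [0.5954 0.1096 0.0627] az 0.8
  tab? 6 [0.5949 0.1341 0.0538] az 29.0
  tab? 5 [0.5868 0.1448 0.0534] az 43.9
  tab? 6 [0.585  0.0722 0.0541] az -46.1
  tab? 6 [0.5515 0.1606 0.0542] az 87.9
scene bar 206 0.1019 [array([0.5492, 0.1081]), array([0.0455, 0.0169]), np.float64(0.4541)]
  flange z 0.0725
((0.5481818318367004, 0.08044733107089996), (0.19100475311279297, 0.12015601992607117), 88.40654754638672)
wrist btn 698 [0.54843588 0.02130381 0.07509976]
scene btn 92 [0.54757974 0.02014463 0.07555468]
[0.54882162 0.10862492 0.22075953] [ 9.99999934e-01 -1.64824159e-04 -2.73954608e-04  1.69741377e-04] [-1.14460773  0.21618182 -0.54966245]
```

```bash
python3 - <<'E'
from ang import *
c=camera("wrist");c=camera("wrist")
for cen in ([.5497,.1100],[.5497,.1093],[.5495,.1085]): print(cen);ang(c,np.array(cen))
report(c,"wrist",.5496,.109)
g=c["pixels"];P=cloud(c,True);m=np.hypot(P[...,0]-.5496,P[...,1]-.109)<.06;v,u=np.where(m)
a=g[v.min():v.max(),u.min():u.max(),::-1];print(a.shape)
cv2.imwrite("pics/a3.png",cv2.resize(a,None,fx=4,fy=4,interpolation=cv2.INTER_CUBIC)[:600,:800])
print(manip.get_obs()["position"],manip.get_obs()["joint_pos"])
E
```

```text
[0.5497, 0.11]
pointer 54 az 0.45 r 0.0335 az range -2.5 3.6
pointer 20 az 19.26 r 0.0365 az range 13.9 25.5
tab 106 az 0.66 r 0.0467 az range -2.8 4.4
[0.5497, 0.1093]
pointer 54 az 1.66 r 0.0335 az range -1.1 5.0
pointer 19 az 20.44 r 0.0367 az range 15.0 26.4
tab 107 az 1.54 r 0.0467 az range -1.8 5.3
[0.5495, 0.1085]
pointer 50 az 3.12 r 0.0332 az range 0.4 6.7
pointer 13 az 20.62 r 0.0369 az range 16.1 25.2
tab 110 az 2.43 r 0.0465 az range -0.7 6.3
wrist bar 1582 0.1022 [array([0.5502, 0.11  ]), array([0.0454, 0.0159]), np.float64(0.2839)]
  flange z 0.0724
  tab? 43 [0.5963 0.1098 0.0625] az 0.9
  tab? 5 [0.595  0.1343 0.0539] az 29.1
  tab? 5 [0.594  0.0824 0.0539] az -30.9
  tab? 7 [0.5867 0.1449 0.0535] az 44.0
  tab? 5 [0.5852 0.0723 0.0546] az -45.9
  tab? 6 [0.5514 0.1604 0.0538] az 88.0
  tab? 5 [0.5485 0.0578 0.0547] az -91.2
(272, 460, 3)
[0.54860013 0.10860258 0.22020483] [ 0.14682555  0.2935514  -0.49614742  1.72138863  0.1502059   1.16621521
 -1.96199357]
```

View pics/a3.png

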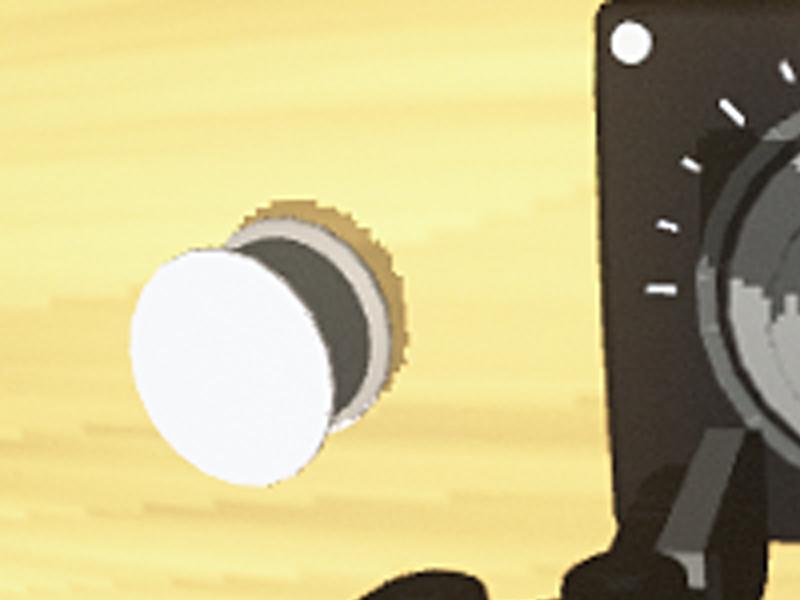

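The settled numbers show pointer and tab in line within about 0.5°. The crop itself missed the dial; it shows the spool at (230,370). Next is the button: I'll move over it with the fingers shut.

```bash
python3 -m creep '[[[0,20,0],0],[[-0.5,50,0],0],[[-0.9,80,0],0],[[-0.9,89,0],0],[[-0.9,89,0],0]]' 0 20
python3 -m creep '[[[0,0,0],0],[[0,0,0],0],[[0,0,0],0],[[0,0,0],0]]'
python3 - <<'E'
from h import *
c=camera("scene");w=camera("wrist")
for n,k in(("scene",c),("wrist",w)):
    P=cloud(k,n=="wrist");r=np.hypot(P[...,0]-.5477,P[...,1]-.0195)
    for a,b in((0,.011),(.015,.020)):
        z=P[(r>a)&(r<b)&(P[...,2]<.09)&(k["z_map"]>0)][:,2];print(n,a,len(z),np.percentile(z,[10,50,90]).round(4) if len(z) else 0)
    q=P[(abs(P[...,2]-.075)<.003)&(r<.016)];print(len(q),q.mean(0).round(4) if len(q) else 0, (q.min(0)+q.max(0))/2 if len(q) else 0)
o=manip.get_obs();print(o["position"],o["ft_force"],o["grip_width"])
E
```

```text
clock: 9.25
position: [0.5479, 0.0163, 0.2203]
ee_rot: [1.0, -0.003, -0.001, 0.001]
ft_force: [0.2, -0.2, 1.5]
grip_width: -0.0
grasp_force: 0.0
clock: 9.58
position: [0.5481, 0.0211, 0.2211]
ee_rot: [1.0, 0.001, -0.0, -0.0]
ft_force: [-0.0, -0.3, -0.3]
grip_width: -0.001
grasp_force: 0.0
scene 0 75 [0.0698 0.0757 0.0775]
scene 0.015 120 [0.0549 0.0646 0.0673]
86 [0.5474 0.0196 0.0756] [0.54665543 0.01904337 0.0750699 ]
wrist 0 634 [0.0748 0.0756 0.0764]
wrist 0.015 858 [0.0647 0.0656 0.0664]
834 [0.5481 0.0199 0.0753] [0.54738154 0.0199647  0.07476037]
[0.54817282 0.0206181  0.22117619] [ 0.13955642 -0.32384704  0.16954322] 0.0021020649478324634
```

```bash
python3 -m creep '[[[-0.5,0.8,20],0],[[-0.5,0.8,45],0],[[-0.5,0.8,60],0],[[-0.5,0.8,66],0],[[-0.5,0.8,66],0]]'
python3 -m creep '[[[0,0,2],0],[[0,0,4],0],[[0,0,5],0],[[0,0,5],0],[[0,0,5],0]]'
```

```text
clock: 10.1
position: [0.547, 0.0192, 0.1539]
ee_rot: [1.0, 0.0, -0.001, -0.0]
ft_force: [-0.2, 1.3, 1.0]
grip_width: -0.002
grasp_force: 0.0
clock: 10.52
position: [0.5479, 0.019, 0.1507]
ee_rot: [1.0, -0.0, 0.0, 0.0]
ft_force: [-1.4, -0.6, -0.4]
grip_width: -0.003
grasp_force: 0.0
```

Not in contact yet; continue in small steps.

```bash
python3 -m creep '[[[0,0,1],0],[[0,0,2],0],[[0,0,3],0],[[0,0,3],0],[[0,0,3],0]]'
python3 -m creep '[[[0,0,1],0],[[0,0,2],0],[[0,0,3],0],[[0,0,3],0],[[0,0,3],0]]'
```

```text
clock: 10.93
position: [0.5479, 0.019, 0.1474]
ee_rot: [1.0, -0.0, 0.0, 0.0]
ft_force: [-0.3, 0.0, 1.6]
grip_width: 0.0
grasp_force: 1.1
clock: 11.35
position: [0.5479, 0.019, 0.1444]
ee_rot: [1.0, -0.0, 0.0, 0.0]
ft_force: [0.0, -0.5, 4.4]
grip_width: 0.001
grasp_force: 1.9
```

```bash
python3 -m creep '[[[0,0,0.7],0],[[0,0,1.4],0],[[0,0,1.4],0],[[0,0,1.4],0]]'
python3 -m creep '[[[0,0,0.3],0],[[0,0,0.3],0],[[0,0,0.3],0]]'
```

```text
clock: 11.68
position: [0.5479, 0.019, 0.1429]
ee_rot: [1.0, -0.0, 0.0, 0.0]
ft_force: [1.1, -0.6, 4.7]
grip_width: -0.0
grasp_force: 2.4
clock: 11.93
position: [0.5479, 0.019, 0.1427]
ee_rot: [1.0, -0.0, 0.0, 0.0]
ft_force: [1.5, -0.6, 6.3]
grip_width: 0.003
grasp_force: 3.0
```

```bash
python3 -m creep '[[[0,0,0.4],0],[[0,0,0.4],0],[[0,0,0.4],0],[[0,0,0.4],0]]'
```

```text
clock: 12.27
position: [0.5479, 0.019, 0.1427]
ee_rot: [1.0, -0.0, 0.0, 0.0]
ft_force: [-1.4, 0.4, 9.7]
grip_width: -0.0
grasp_force: 4.7
```

Hard stop reached: z stays at 0.1427 while the force rose to 9.7 N. I'll retreat and check.

```bash
python3 -m creep '[[[0,0,-5],0],[[0,0,-20],0],[[0,0,-50],0],[[0,0,-80],0],[[0,0,-110],0]]'
python3 -m creep '[[[-20,0,-30],0],[[-50,0,-30],0],[[-80,0,-30],0],[[-80,0,-30],0],[[-80,0,-30],0]]'
python3 - <<'E'
from ang import *
camera("wrist");w=camera("wrist");s=camera("scene");t=camera("top")
for cen in ([.5497,.1093],[.5495,.1085]): ang(w,np.array(cen))
report(w,"wrist",.5496,.109)
P=cloud(s);q=P[(abs(P[...,0]-.547)<.09)&(abs(P[...,1]-.08)<.12)&(P[...,2]>.045)&(P[...,2]<.062)]
print(cv2.minAreaRect(q[:,:2].astype(np.float32)))
im=cv2.vconcat([w["pixels"][60:260,56:456],s["pixels"][150:250,115:515]])[:,:,::-1]
cv2.imwrite("pics/fin.png",cv2.resize(np.clip(im*1.4,0,255).astype(np.uint8),None,fx=2,fy=2))
o=manip.get_obs();print(o["clock"],o["position"],o["ft_force"])
E
```

```text
clock: 12.68
position: [0.5468, 0.0191, 0.2526]
ee_rot: [1.0, 0.0, -0.001, -0.0]
ft_force: [1.1, 0.2, -0.4]
grip_width: 0.002
grasp_force: 0.0
clock: 13.1
position: [0.4664, 0.0188, 0.282]
ee_rot: [1.0, -0.0, -0.0, 0.001]
ft_force: [0.1, 1.1, -0.3]
grip_width: 0.002
grasp_force: 0.0
pointer 35 az 1.2 r 0.0336 az range -2.2 5.5
tab 54 az 0.88 r 0.0463 az range -2.9 4.1
pointer 33 az 2.49 r 0.0336 az range -0.6 6.9
tab 56 az 1.9 r 0.0464 az range -1.9 5.2
wrist bar 1051 0.1021 [array([0.5497, 0.1093]), array([0.0171, 0.0452]), np.float64(89.6596)]
  flange z 0.0724
  tab? 50 [0.5961 0.1103 0.0628] az 1.6
  tab? 5 [0.5853 0.0724 0.054 ] az -45.7
((0.5482166409492493, 0.07990075647830963), (0.1919289231300354, 0.1202797144651413), 88.33924102783203)Traceback (most recent call last):
  File "<stdin>", line 7, in <module>
cv2.error: OpenCV(4.12.0) /io/opencv/modules/core/src/matrix_operations.cpp:109: error: (-215:Assertion failed) src[i].dims <= 2 && src[i].cols == src[0].cols && src[i].type() == src[0].type() in function 'vconcat'
```

The final numbers show the pointer and tab aligned within 0.6°, the box in place and the arm clear, so I'm handing in.

```bash
python3 -c "
from workcell import manip
print(manip.hand_in())"
```

```text
the job is handed in; nothing more can be done
None
```

The job is handed in at about 13 s of the 67 s allowed: dial turned to within about 0.6° of the tab under roughly 10–13 N (box within about 1 mm of its place), then button pressed to its hard stop (9.7 N) and everything released; the jar, spool and meter were not touched.

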